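# Weigh the washed nodules on the ship's bench scale

## Task

First zero the scale by pressing its key right down while the platter is empty; then lay every manganese nodule from the blue bucket lid in the steel pan while the pan still stands on the draining board, so that nothing is dropped on the load cell. Draw the loaded pan by its handle bar over the step on to the scale, sliding it along without lifting it clear or tipping it, until it sits flat between the rails and home against the far stop. Swing the retaining arm fully shut behind it against the ship's roll, press the key right down again to weigh, and leave the other things on the bench alone.

Things in the scene. Friction and masses are not known exactly. Their poses are not given: they have to be found in the camera images.
- nodule_1: dark brown knobbly manganese nodule, a rigid flattened lump about 40 x 33 x 25 mm (its own x, y, z), 26 to 49 g; origin at the centre of its underside, x along its longer side; it can be gripped across any horizontal direction. May be absent (None)
- nodule_2: dark brown knobbly manganese nodule, a rigid flattened lump about 43 x 36 x 27 mm (its own x, y, z), 33 to 61 g; origin at the centre of its underside, x along its longer side; it can be gripped across any horizontal direction. May be absent (None)
- nodule_3: dark brown knobbly manganese nodule, a rigid flattened lump about 41 x 35 x 26 mm (its own x, y, z), 30 to 56 g; origin at the centre of its underside, x along its longer side; it can be gripped across any horizontal direction. May be absent (None)
- nodule_4: dark brown knobbly manganese nodule, a rigid flattened lump about 38 x 32 x 24 mm (its own x, y, z), 23 to 42 g; origin at the centre of its underside, x along its longer side; it can be gripped across any horizontal direction. May be absent (None)
- nodule_5: dark brown knobbly manganese nodule, a rigid flattened lump about 44 x 37 x 28 mm (its own x, y, z), 36 to 67 g; origin at the centre of its underside, x along its longer side; it can be gripped across any horizontal direction. May be absent (None)
- nodule_6: dark brown knobbly manganese nodule, a rigid flattened lump about 40 x 34 x 26 mm (its own x, y, z), 28 to 52 g; origin at the centre of its underside, x along its longer side; it can be gripped across any horizontal direction. May be absent (None)
- pan: stainless weighing pan, open on top, 160 (x) x 190 (y) x 34 mm high outside, walls and floor 3 mm (rim bead 3 mm beyond the walls), 350 g; origin at the centre of its underside, z up; its handle is at its +y end, which points towards the scale
- pan_bar (a point): middle of the pan's handle: a round horizontal steel bar, 10 mm thick, 90 mm long along the pan's x, 137 mm from the pan's origin along its +y and 42 mm above its underside; between bar and the pan's rim 34 mm are open. The bar can turn between finger pads, so the pan may be tilted about it
- drain_board: fixed white plastic draining board, 205 (x) x 214 (y) mm, flat top 40 mm above the worktop, no rim; origin under its centre on the worktop, same axes as the scale; the pan starts on it. Its +y edge faces the scale across an open gap of 6 to 14 mm
- scale: fixed low bench scale; origin on the worktop under its platter; the pan comes in along the scale's +y. Steel platter x -98 to +98, y -117 to +105 mm, top 48 mm above the worktop, i.e. 8 mm above the draining board. Console on its -x side: x -170 to -108, y -99 to +91, top at 40 mm
- home (a point): where the pan's origin is when home: centre of the platter's top, at x = 0, y = 0, z = 48 mm in the scale's frame, same axes. Three round rails 8 mm thick, centred 12 mm above the platter, bound the place: inner faces at x = -88 and +88 (flaring 4 mm at the entry) and, as the far stop, at y = +95 mm, where the pan's +y wall touches it
- keeper_pivot (a point): vertical pivot of the scale's retaining arm, at x = -104, y = -110, z = 68 mm in the scale's frame
- keeper_knob (a point): middle of the upright black knob (16 mm thick, 30 mm tall, top 15 mm above this point) at the free end of the retaining arm, 134 mm from the pivot; the arm is a level bar 10 mm thick whose centre is 27 mm below this point
- keeper (a joint): angle of the retaining arm, rad: 0 = shut, lying along the scale's +x across the platter's entry behind the pan (knob at x = +30, y = -110 mm in the scale's frame); it grows clockwise seen from above as it opens, to 2.1; at 1.57 it points along -y. It starts open at 1.7 to 1.9, turns stiffly (under 1 N at the knob) and stays where it is left
- weigh_key (a joint): travel of the scale's key, m: 0 = up, 0.005 = fully down; a spring returns it; fully down takes 4 N
- weigh_key_top (a point): centre of the top of the scale's one key (zero and weigh), a grey round push button, 24 mm across, in a black collar on the scale's console; pressed straight down
- bucket_lid: fixed blue bucket lid lying upside down as a tray, 210 mm across; floor 6 mm above the worktop, rim 14 mm high from 88 mm radius outwards; origin under its centre; the nodules start on it
- vial_pair_a: bystander: capped glass vial, 27 mm across, 58 mm tall, standing; origin under its centre
- vial_pair_b: bystander: capped glass vial, 27 mm across, 58 mm tall, standing; origin under its centre
- sample_jar: bystander: capped jar, 60 mm across, 88 mm tall; origin under its centre

How it is judged:
By the outcome, as a careful person would: the job done as asked, in the order asked, and still so for the second after the job is handed in, with the robot touching nothing.
Of nodule_1, nodule_2, nodule_3, nodule_4, nodule_5, nodule_6 only 4 to 6 are there at a start; the rules pass over those that are not, and their reading is None.
At some moment in a run one of nodule_1, nodule_2, nodule_3, nodule_4, nodule_5, nodule_6 may be knocked a few centimetres aside while the robot is not near it.
Once in a run the grip may slacken for a moment while it holds something.
It also fails if it takes over 200 s, if anything falls off the work surface, if the arm or the gripper's body presses on something with over 40 N, if the wrist force passes 120 N, or if a joint passes its speed limit or range.

## Robot

A 7-joint arm with a two-finger parallel gripper is mounted at the origin on a cart in front of the work surface, level with it; the furniture and walls round the work are solid. World frame = base frame: x ahead of the robot, y to its left, z up, the work surface at z = 0. Lengths are in m, angles in degrees, forces in N, time in s.
With the tool pointing down it reaches from about 0.4 to 0.925 m from the base axis. Payload 5.6 kg.
Tool frame: the origin (TCP) lies on the front face of the gripper's body, between the roots of the fingers; the fingertips stand 73 mm ahead of it and the grasp point (between the pads) lies 54 mm ahead of it (manip.tip_extent is the z of the fingertips in the tool frame, in m); z points along the fingers, y is the line along which they close (so a half turn about z gives the same grasp; the last joint's range is limited). The gripper opens to 85 mm and grips with 20 to 120 N. Pads are 22 mm wide; open, the fingers measure 114 mm over their backs; the gripper's body (76 mm by 85 mm) begins 54 mm behind the grasp point. The pads swing forward as they close: fully open they stand 13 mm farther back than shut.
Start: joints at [73.453, 26.786, -0.665, 91.828, 0.344, 61.387, -3.226], TCP at [0.158, -0.63, 0.304] pointing down, gripper open.
Joint ranges: [-144.91, 144.91], [-17.63, 115.5], [-89.93, 88.59], [15.96, 139.68], [-74.01, 254.01], [8.47, 105.57], [-167.45, 167.45]. Speed limits (degrees/s): [147.25, 147.25, 180, 180, 180, 180, 180].

## Interface

Orientations are given as a 3x3 rotation matrix whose columns are the frame's x, y, z axes.
In Python, from rig import readout, optics, manip gives the robot as it stands.
- The arm moves only by the tool carry_out, never from a script. Its argument "deltas" is a list of rows, each a list of 7 numbers: the shift along the tool's x, y, z in cm, then the turn, a rotation vector about the tool's x, y, z in rad, then the closure in counts, from 0 (fully open) to 255 (shut). A call has 1 to 12 rows; each row is the pose to reach, as a shift and turn from the pose commanded when the call began, along the tool's axes at that moment; what a row does not reach only later rows make up. A row lasts 1/10 s, in which the tool goes at most 50 mm and 8.59 degrees, less where a joint would pass 70% of its speed; a pose out of reach is approached as far as the arm can. A call with a gripper value outside its range is refused whole. The fingers move at their own pace and stop on an object; "grip_force" is the grip in N (left out, the last holds). Time passes only in rows, so rows that repeat a pose let the fingers close. It gives the time, the measured TCP pose, the force, the opening and the grip force at its end, in the units of the state.
- readout.state(): the state, without advancing time (a new reading comes with each control period).
- optics.snapshot(name): name is "scene" or "side" or "wrist"; returns the picture (480x640x3 uint8, blue, green, red); there is no depth.
- optics.camera_params(name): a dict with "fx", "fy", "cx", "cy" (pixels), "pose" (4x4, takes a point from camera to world coordinates); the wrist camera has in their place "hand_eye" (4x4, takes a point from camera to tool coordinates, whose origin is the TCP and whose axes are the flange's). Camera axes: x right, y up, looking along -z (the intrinsics and any distortion apply to the point x, -y, -z); pixel columns grow to the right and rows downward; lengths in m; the calibration is good to about 2 mm. A picture is of the moment at which its call begins: read the wrist's pose just before it. camera_params takes no time and is no camera call.
- manip.finish_job(): hands the job in; it is judged then, once.
The state is a dict: "clock": time; "joint_pos": joint angles; "qd": joint speeds; "tau": joint torques, N m; "eef_pos": TCP position; "ee_rot": TCP orientation; "wrist_force": force on the tool from outside, world axes, zero at the start; "ft_torque": the same for the moment, N m; "grip_width": finger opening in m; "gripper_force": force on a finger pad.
Only numpy, scipy, OpenCV 4.12 (cv2) and the standard library are available. Lean on these libraries where they do the work, as an engineer would, in place of code of your own. Each camera call takes 0.05 s, during which the arm holds its last target. There are 200 camera calls.

## Working session

There is one attempt and no reset: what is moved stays moved. The work goes in short steps, Python scripts to look and compute and a tool call to move; the robot and the scene stay as the last step left them, time stands still between calls to the robot, and variables do not carry over. Pictures are saved under pics/ and viewed, at most 14 in all, crops included, and the job is handed in when it is done.

Besides the shell and the picture viewer there is one more tool, called after "Call:" as a command line: name --pt "numbers of a row" for each row, then --argument value for the rest. carry_out: Moves the arm, as the interface text tells. Its arguments: {"type":"object","properties":{"deltas":{"type":"array","items":{"type":"array","items":{"type":"number"}}},"grip_force":{"type":"number"}},"required":["deltas"]}

```bash
mkdir -p pics; ls
python3 - <<'E'
from rig import readout, optics, manip
import cv2,numpy as np
np.set_printoptions(precision=4,suppress=True)
for n in ("scene","side"):
    cv2.imwrite(f"pics/{n}0.png",optics.snapshot(n)); p=optics.camera_params(n); print(n,p)
s=readout.state(); print(s); print(optics.camera_params("wrist"),manip.tip_extent)
E
```

```text
pics
scene {'fx': 472.6888750217095, 'fy': 472.6888750217095, 'cx': 323.80160181746214, 'cy': 242.29272406883493, 'pose': array([[-0.8221,  0.3528, -0.4469,  0.163 ],
       [-0.5693, -0.5238,  0.6337,  0.5256],
       [-0.0105,  0.7753,  0.6315,  0.6857],
       [ 0.    ,  0.    ,  0.    ,  1.    ]])}
side {'fx': 460.54279885110435, 'fy': 460.54279885110435, 'cx': 321.25302374251, 'cy': 236.42008503311632, 'pose': array([[ 0.9598,  0.1364, -0.2454,  0.3951],
       [-0.2803,  0.416 , -0.8651, -0.8459],
       [-0.0159,  0.8991,  0.4375,  0.4514],
       [ 0.    ,  0.    ,  0.    ,  1.    ]])}
{'clock': 0.1, 'joint_pos': array([73.4523, 26.8316, -0.6658, 91.8758,  0.3447, 61.3868, -3.2259]), 'qd': array([ 0.01  , -0.0858,  0.0098, -0.0736,  0.0319,  0.0271,  0.0143]), 'tau': array([  0.0012, -53.3517,   0.0218, -25.1964,   0.0115,   0.0043,
        -0.    ]), 'eef_pos': array([ 0.158 , -0.6301,  0.303 ]), 'ee_rot': array([[ 0.97  ,  0.2433, -0.0005],
       [ 0.2433, -0.9699,  0.0015],
       [-0.0001, -0.0016, -1.    ]]), 'wrist_force': array([ 0.9564, -0.6865,  0.534 ]), 'ft_torque': array([ 0.0565, -0.009 , -0.0101]), 'gripper_force': 0.0, 'grip_width': 0.08567889067283563}
{'fx': 407.44074371716795, 'fy': 407.44074371716795, 'cx': 321.3063735915699, 'cy': 238.797719864293, 'hand_eye': array([[-0.0002,  0.9566,  0.2913,  0.0747],
       [ 1.    ,  0.0001,  0.0002, -0.0009],
       [ 0.0001,  0.2913, -0.9566, -0.0694],
       [ 0.    ,  0.    ,  0.    ,  1.    ]])} 0.0726
```

View pics/scene0.png

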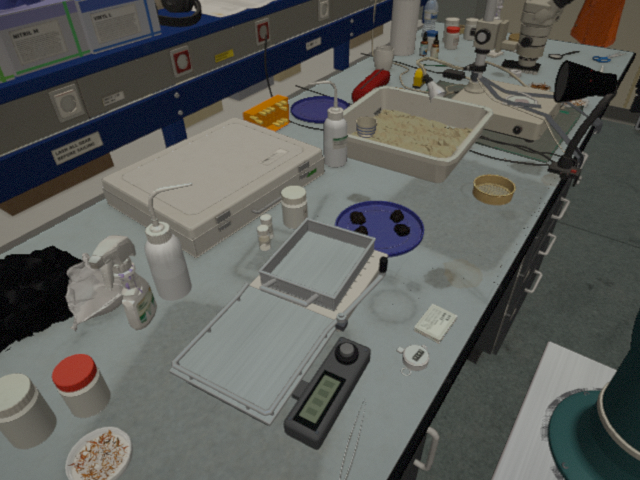

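View pics/side0.png

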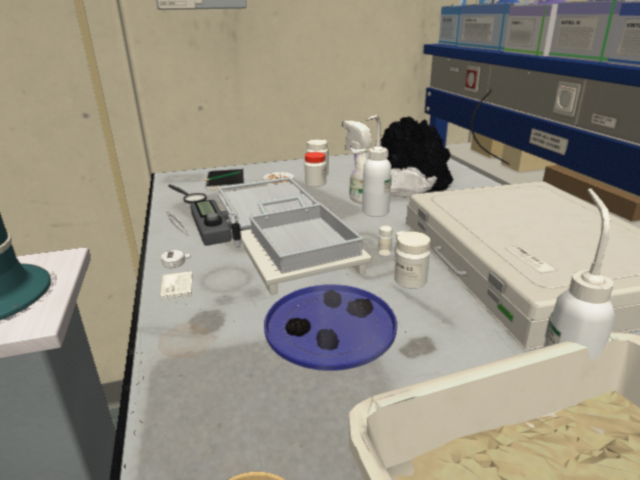

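The scene view shows the scale (platter around (265,345), key at (346,350)), the pan on the board at (318,262), the knob at (384,264) and four nodules on the lid. The side view agrees: lid at (330,325), pan at (305,238). I'll enlarge both.

```bash
cat > h.py <<'E'
from rig import readout, optics, manip
import cv2,numpy as np
np.set_printoptions(precision=4,suppress=True)
def cam(n,s=None):
    p=optics.camera_params(n)
    if n=="wrist":
        s=s or readout.state(); T=np.eye(4);T[:3,:3]=s["ee_rot"];T[:3,3]=s["eef_pos"]; P=T@p["hand_eye"]
    else: P=p["pose"]
    return p["fx"],p["fy"],p["cx"],p["cy"],P
def ray(c,u,v):
    fx,fy,cx,cy,P=c
    return P[:3,3],P[:3,:3]@np.array([(u-cx)/fx,-(v-cy)/fy,-1.])
def onz(c,u,v,z):
    o,d=ray(c,u,v); return o+d*(z-o[2])/d[2]
def proj(c,X):
    fx,fy,cx,cy,P=c
    q=P[:3,:3].T@(np.asarray(X)-P[:3,3]); return np.array([cx+fx*q[0]/-q[2],cy+fy*q[1]/q[2]])
def tri(c1,p1,c2,p2):
    o1,d1=ray(c1,*p1);o2,d2=ray(c2,*p2)
    A=np.stack([d1,-d2],1);t=np.linalg.lstsq(A,o2-o1,rcond=None)[0]
    a,b=o1+d1*t[0],o2+d2*t[1]; return (a+b)/2,np.linalg.norm(a-b)
def totool(X,s=None):
    s=s or readout.state(); return s["ee_rot"].T@(np.asarray(X)-s["eef_pos"])*100
E
python3 - <<'E'
import cv2
a=cv2.imread("pics/scene0.png")[190:450,165:435]; cv2.imwrite("pics/sc1.png",cv2.resize(a,None,fx=2.3,fy=2.3,interpolation=cv2.INTER_CUBIC))
a=cv2.imread("pics/side0.png")[165:375,165:435]; cv2.imwrite("pics/si1.png",cv2.resize(a,None,fx=2.8,fy=2.8,interpolation=cv2.INTER_CUBIC))
E
```

```text
(no output)
```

View pics/sc1.png

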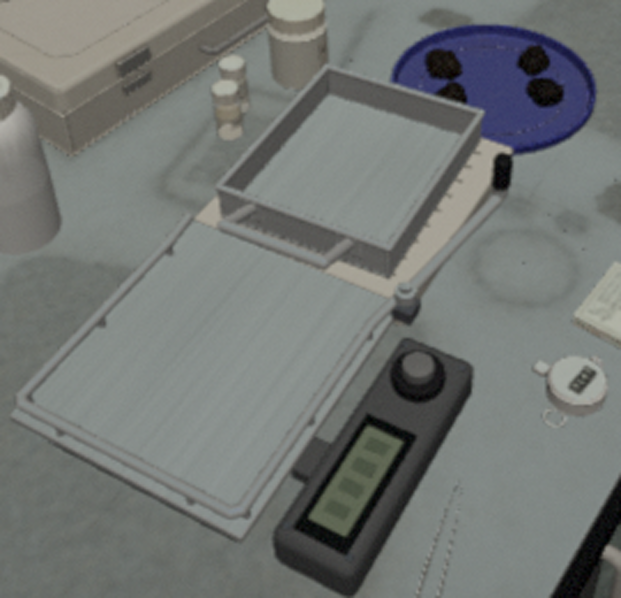

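View pics/si1.png

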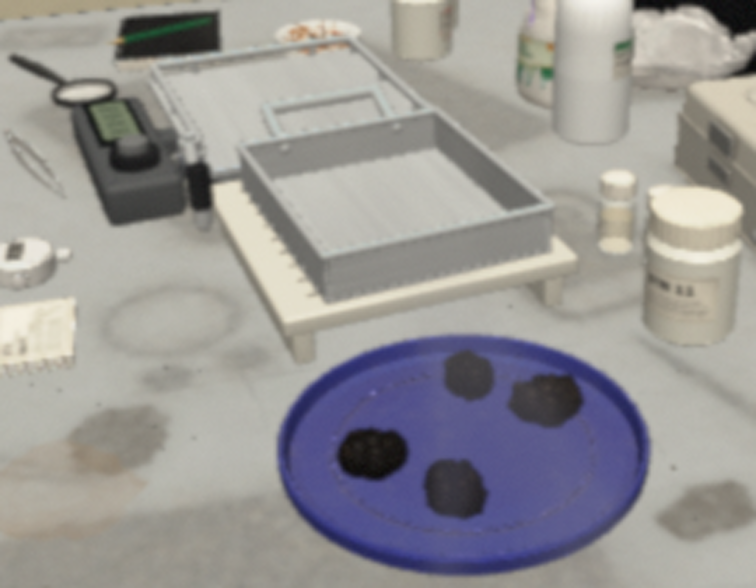

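Run:
```python
from h import *
a,b=cam("scene"),cam("side")
S=lambda u,v:(u/2.3+165,v/2.3+190); D=lambda u,v:(u/2.8+165,v/2.8+165)
for n,p,q in [("key",(418,366),(134,145)),("knobtop",(503,157),(199,163)),("panHm",(390,250),(240,150)),("panHp",(220,190),(435,112)),("panBp",(328,68),(550,205)),("panBm",(482,113),(325,258)),("barm",(325,258),(275,135)),("barp",(230,218),(388,120)),("pivot",(406,290),(186,143))]:
    print(n,*tri(a,S(*p),b,D(*q)))
for p in [(15,415),(240,537),(195,218),(392,300)]: print("plat",onz(a,*S(*p),.048))
for n,c in (("scene",a),("side",b)):
    im=optics.snapshot(n); hsv=cv2.cvtColor(im,cv2.COLOR_BGR2HSV)
    m=((hsv[...,0]>110)&(hsv[...,0]<135)&(hsv[...,1]>120)).astype(np.uint8)
    k,l,st,ce=cv2.connectedComponentsWithStats(m)
    i=[j for j in range(1,k) if st[j,4]>2000 and proj(c,(0,0,0)) is not None]
    for j in i:
        if st[j,4]>20000: continue
        ys,xs=np.where(l==j); h=cv2.convexHull(np.stack([xs,ys],1).astype(np.int32)); f=np.zeros(m.shape,np.uint8); cv2.fillConvexPoly(f,h,1)
        e=cv2.fitEllipse(h); print(n,"lid",onz(c,*e[0],.014),st[j])
        dk=((im.max(2)<75)&(f>0)).astype(np.uint8); k2,l2,s2,c2=cv2.connectedComponentsWithStats(dk)
        for t in range(1,k2):
            if s2[t,4]>40: print("  nod",c2[t],s2[t,4],onz(c,*c2[t],.018))
```

```text
key [0.4194 0.102  0.056 ] 0.0020645070674230894
knobtop [ 0.4531 -0.0746  0.1113] 0.0033117002557850835
panHm [0.492  0.0299 0.0715] 0.0028879072512479663
panHp [0.6474 0.052  0.0725] 0.004088645992363256
panBp [ 0.6722 -0.1338  0.0746] 0.004475316960120743
panBm [ 0.5169 -0.1564  0.0734] 0.0029170527603950484
barm [0.5268 0.0634 0.0676] 0.004910589478264105
barp [0.6177 0.07   0.066 ] 0.005544730183046967
pivot [0.4572 0.058  0.0714] 0.0006101178629122403
plat [0.6316 0.2911 0.048 ]
plat [0.4424 0.2731 0.048 ]
plat [0.6588 0.0722 0.048 ]
plat [0.4721 0.0548 0.048 ]
scene lid [ 2.1707 -0.6677  0.014 ] [   0   14  214   89 2393]
  nod [184.6961  21.8975] 283 [ 2.2977 -1.2515  0.018 ]
  nod [98.9369 63.5279] 3120 [ 2.109  -0.5982  0.018 ]
scene lid [ 1.4862 -0.2694  0.014 ] [   0   51  266  151 5611]
  nod [125.6233 128.0991] 10615 [ 1.4941 -0.2662  0.018 ]
  nod [ 66.093  154.9767] 43 [ 1.4916 -0.0556  0.018 ]
side lid [1.6574 0.3651 0.014 ] [ 473  103  167   92 4651]
  nod [564.5681 146.5247] 5765 [1.644  0.4338 0.018 ]
```

Run:
```python
from h import *
a,b=cam("scene"),cam("side")
S=lambda u,v:(u/2.3+165,v/2.3+190); D=lambda u,v:(u/2.8+165,v/2.8+165)
for n,p,q in [("n1",(443,65),(545,400)),("n2",(535,60),(455,488)),("n3",(545,92),(373,453)),("n4",(453,93),(469,375)),("bottle",(0,0),(0,0))][:4]:
    print(n,*tri(a,S(*p),b,D(*q)),onz(a,*S(*p),.018),onz(b,*D(*q),.018))
for p in [(279,450),(650,450),(464,337),(464,570)]: print("lid",onz(b,*D(*p),.014))
print("bottle",onz(a,335,163,0), "jar",onz(a,295,222,0))
for X in [(.42,-.28,.36),(.419,.102,.25)]: print(totool(X))
```

```text
n1 [ 0.6217 -0.2644  0.0181] 0.00242513542371728 [ 0.6203 -0.2639  0.018 ] [ 0.6231 -0.2633  0.018 ]
n2 [ 0.5477 -0.3255  0.0181] 0.003921326675324203 [ 0.5455 -0.3247  0.018 ] [ 0.5498 -0.3243  0.018 ]
n3 [ 0.5138 -0.2828  0.0178] 0.0036909599352705925 [ 0.5117 -0.2819  0.018 ] [ 0.5157 -0.2821  0.018 ]
n4 [ 0.5873 -0.2279  0.0194] 0.0016934589885800942 [ 0.5872 -0.2291  0.018 ] [ 0.5888 -0.2252  0.018 ]
lid [ 0.4675 -0.2585  0.014 ]
lid [ 0.6635 -0.3203  0.014 ]
lid [ 0.6006 -0.1773  0.014 ]
lid [ 0.5371 -0.3807  0.014 ]
bottle [ 0.8281 -0.479   0.    ] jar [ 0.7506 -0.1875  0.    ]
[ 33.9261 -27.6058  -5.6434]
[ 43.1227 -64.6708   5.3955]
```

Call:
carry_out --pt "34 -27.6 -5.6 0 0 0 255" --pt "34 -27.6 -5.6 0 0 0 255" --pt "34 -27.6 -5.6 0 0 0 255" --pt "34 -27.6 -5.6 0 0 0 255" --pt "34 -27.6 -5.6 0 0 0 255" --pt "34 -27.6 -5.6 0 0 0 255" --pt "34 -27.6 -5.6 0 0 0 255" --pt "34 -27.6 -5.6 0 0 0 255" --pt "34 -27.6 -5.6 0 0 0 255" --pt "34 -27.6 -5.6 0 0 0 255" --pt "34 -27.6 -5.6 0 0 0 255" --pt "34 -27.6 -5.6 0 0 0 255"

```text
clock: 1.4
eef_pos: [0.4199, -0.2812, 0.3596]
ee_rot: [[0.97, 0.241, -0.001], [0.241, -0.97, -0.0], [-0.001, 0.0, -1.0]]
wrist_force: [0.4, -0.1, -0.0]
grip_width: -0.0
gripper_force: 0.0
```

Call:
carry_out --pt "9.2 -37 11 0 0 0 255" --pt "9.2 -37 11 0 0 0 255" --pt "9.2 -37 11 0 0 0 255" --pt "9.2 -37 11 0 0 0 255" --pt "9.2 -37 11 0 0 0 255" --pt "9.2 -37 11 0 0 0 255" --pt "9.2 -37 11 0 0 0 255" --pt "9.2 -37 11 0 0 0 255" --pt "9.2 -37 11 0 0 0 255" --pt "9.2 -37 11 0 0 0 255" --pt "9.2 -37 11 0 0 0 255" --pt "9.2 -37 11 0 0 0 255"

```text
clock: 2.6
eef_pos: [0.4205, 0.0993, 0.25]
ee_rot: [[0.971, 0.239, 0.0], [0.239, -0.971, -0.001], [0.0, 0.001, -1.0]]
wrist_force: [0.0, -0.4, 0.3]
grip_width: -0.0002
gripper_force: 0.0
```

Run:
```python
from h import *
s=readout.state(); print(s["clock"],s["eef_pos"],s["ee_rot"],s["wrist_force"],s["grip_width"])
im=optics.snapshot("wrist"); cv2.imwrite("pics/w1.png",im)
c=cam("wrist",s); print(proj(c,(.4194,.102,.056)),totool((.4194,.102,.056+.0726+.02)))
```

```text
2.6 [0.4205 0.0993 0.25  ] [[ 0.9709  0.2395  0.0004]
 [ 0.2395 -0.9709 -0.0007]
 [ 0.0002  0.0007 -1.    ]] [ 0.0396 -0.4201  0.2579] -0.00020945673393312343
[318.2075 231.5653] [-0.0404 -0.2755 10.1474]
```

View pics/w1.png

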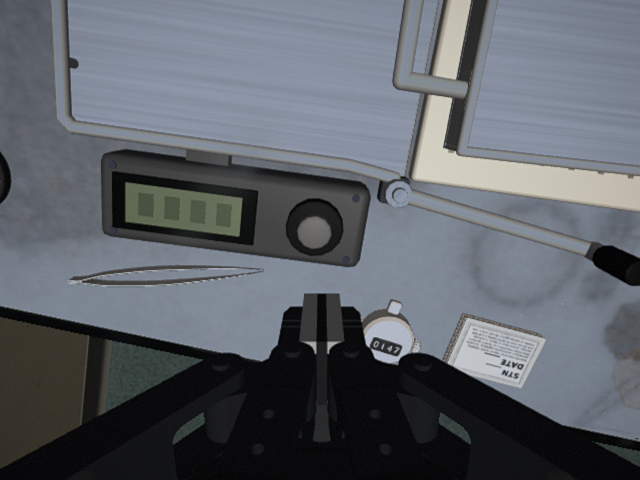

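Wrist view: key top at (315,232), matching the prediction (318,232); pivot at (397,193), knob at (617,262). Descend and press.

Call:
carry_out --pt "0 -0.3 4 0 0 0 255" --pt "0 -0.3 8 0 0 0 255" --pt "0 -0.3 10 0 0 0 255" --pt "0 -0.3 11 0 0 0 255" --pt "0 -0.3 11.6 0 0 0 255" --pt "0 -0.3 11.8 0 0 0 255" --pt "0 -0.3 11.8 0 0 0 255" --pt "0 -0.3 11.8 0 0 0 255"

```text
clock: 3.45
eef_pos: [0.4198, 0.1041, 0.1327]
ee_rot: [[0.97, 0.243, 0.002], [0.243, -0.97, -0.0], [0.002, 0.0, -1.0]]
wrist_force: [0.5, -0.8, 1.0]
grip_width: 0.0002
gripper_force: 0.8
```

Call:
carry_out --pt "0 0 0.1 0 0 0 255" --pt "0 0 0.2 0 0 0 255" --pt "0 0 0.3 0 0 0 255" --pt "0 0 0.4 0 0 0 255" --pt "0 0 0.4 0 0 0 255"

```text
clock: 3.95
eef_pos: [0.4199, 0.1042, 0.1285]
ee_rot: [[0.97, 0.243, 0.001], [0.243, -0.97, -0.0], [0.001, 0.001, -1.0]]
wrist_force: [-1.2, -2.5, 11.0]
grip_width: 0.0001
gripper_force: 5.3
```

Call:
carry_out --pt "0 0 0.05 0 0 0 255" --pt "0 0 0.1 0 0 0 255" --pt "0 0 0.1 0 0 0 255" --pt "0 0 0.1 0 0 0 255"

```text
clock: 4.35
eef_pos: [0.4199, 0.1042, 0.1283]
ee_rot: [[0.97, 0.243, 0.002], [0.243, -0.97, -0.001], [0.001, 0.001, -1.0]]
wrist_force: [-3.9, -2.5, 22.2]
grip_width: -0.0
gripper_force: 11.0
```

Run:
```python
from h import *
s=readout.state(); print(s["eef_pos"],s["wrist_force"])
a=optics.snapshot("scene")[290:420,270:400]; cv2.imwrite("pics/k1.png",cv2.resize(a,None,fx=4,fy=4,interpolation=cv2.INTER_CUBIC))
```

```text
[0.4199 0.1042 0.1283] [-3.8529 -2.4625 22.1806]
```

View pics/k1.png

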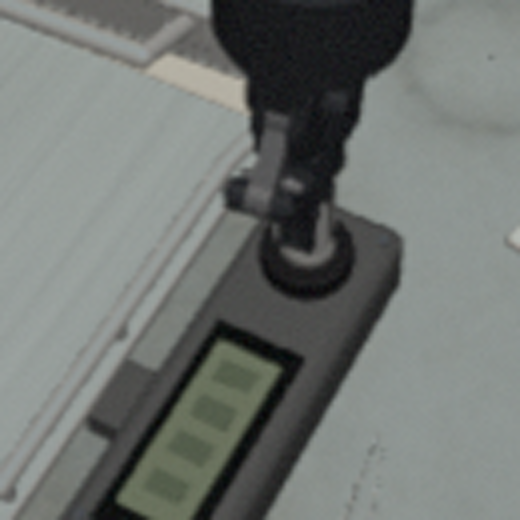

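The key is bottomed (stiff at 22 N, about 4–5 mm of travel, tip inside the collar). Retract, go over the lid, and turn the tool for the nodule grasps.

Call:
carry_out --pt "0 0 -5 0 0 0 255" --pt "0 0 -10 0 0 0 255" --pt "0 0 -15 0 0 0 255" --pt "2 10 -17 0 0 0.15 120" --pt "4.9 40.6 -17 0 0 0.3 120" --pt "4.9 40.6 -17 0 0 0.45 120" --pt "4.9 40.6 -17 0 0 0.6 60" --pt "4.9 40.6 -17 0 0 0.75 60" --pt "4.9 40.6 -17 0 0 0.9 60" --pt "4.9 40.6 -17 0 0 1.03 60" --pt "4.9 40.6 -17 0 0 1.03 60" --pt "4.9 40.6 -17 0 0 1.03 60"

```text
clock: 5.6
eef_pos: [0.5655, -0.2843, 0.2959]
ee_rot: [[0.703, -0.711, -0.0], [-0.711, -0.703, -0.003], [0.002, 0.002, -1.0]]
wrist_force: [-0.8, -0.5, -0.0]
grip_width: 0.0657
gripper_force: 0.0
```

```bash
cat > look.py <<'E'
from h import *
def nods(tag,z=.018,bright=70,amin=250):
    s=readout.state(); print(s["clock"],s["eef_pos"],"w",s["grip_width"]); im=optics.snapshot("wrist"); cv2.imwrite(f"pics/{tag}.png",im); c=cam("wrist",s)
    hsv=cv2.cvtColor(im,cv2.COLOR_BGR2HSV)
    b=((im[...,0].astype(int)-im[...,2]>45)).astype(np.uint8)
    k,l,st,_=cv2.connectedComponentsWithStats(b); j=1+np.argmax(st[1:,4]); ys,xs=np.where(l==j)
    f=np.zeros(b.shape,np.uint8); cv2.fillConvexPoly(f,cv2.convexHull(np.stack([xs,ys],1).astype(np.int32)),1)
    m=((im.max(2)<bright)&(f>0)).astype(np.uint8); m[300:,120:520]=0
    k,l,st,ce=cv2.connectedComponentsWithStats(m)
    for t in range(1,k):
        if st[t,4]>amin:
            X=onz(c,*ce[t],z); d=totool((X[0],X[1],.081),s); print(ce[t],st[t,4],"world",X,"tool",d.round(2))
E
python3 -c "
from look import *
nods('w2')"
```

```text
5.6 [ 0.5655 -0.2843  0.2959] w 0.06567711975428424
[391.8481 181.53  ] 1185 world [ 0.5366 -0.3403  0.018 ] tool [ 1.91  5.95 21.5 ]
[256.1786 174.1148] 1551 world [ 0.6233 -0.2636  0.018 ] tool [ 2.55 -5.61 21.48]
[366.1677 185.1002] 1288 world [ 0.55   -0.3228  0.018 ] tool [ 1.61  3.77 21.5 ]
[254.1242 233.758 ] 1087 world [ 0.5893 -0.2231  0.018 ] tool [-2.73 -6.04 21.47]
[359.5655 244.7672] 1190 world [ 0.5153 -0.2817  0.018 ] tool [-3.76  3.34 21.49]
```

View pics/w2.png

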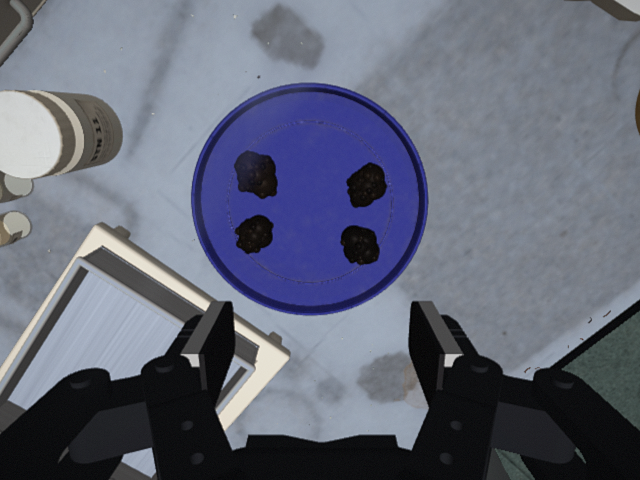

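Four nodules on the lid at (256,174), (254,234), (366,185), (360,245); no fifth one. Picking the one at (366,185).

Call:
carry_out --pt "1.6 3.8 4 0 0 0 90" --pt "1.6 3.8 9 0 0 0 90" --pt "1.6 3.8 14 0 0 0 90" --pt "1.6 3.8 18 0 0 0 90" --pt "1.6 3.8 20 0 0 0 90" --pt "1.6 3.8 21.5 0 0 0 90" --pt "1.6 3.8 21.5 0 0 0 90" --pt "1.6 3.8 21.5 0 0 0 200" --pt "1.6 3.8 21.5 0 0 0 200" --pt "1.6 3.8 21.5 0 0 0 200" --pt "1.6 3.8 21.5 0 0 0 200" --pt "1.6 3.8 21.5 0 0 0 200" --grip_force 40

```text
clock: 6.85
eef_pos: [0.5512, -0.3163, 0.0838]
ee_rot: [[0.708, -0.706, 0.003], [-0.706, -0.708, -0.001], [0.003, -0.001, -1.0]]
wrist_force: [0.5, 0.8, 7.3]
grip_width: 0.0297
gripper_force: 39.7
```

Call:
carry_out --pt "0 0 -2 0 0 0 200" --pt "0 0 -5 0 0 0 200" --pt "0 0 -9 0 0 0 200" --pt "0 0 -9 0 0 0 200"

```text
clock: 7.25
eef_pos: [0.5529, -0.3174, 0.1779]
ee_rot: [[0.708, -0.706, 0.009], [-0.706, -0.708, -0.005], [0.01, -0.003, -1.0]]
wrist_force: [1.3, -0.4, -0.7]
grip_width: 0.0303
gripper_force: 39.7
```

```bash
cat > pan.py <<'E'
from h import *
# pan frame est
C=np.array([.582,-.052]); y=np.radians(7.8)
R=np.array([[np.cos(y),-np.sin(y)],[np.sin(y),np.cos(y)]])
if __name__=="__main__":
    s=readout.state(); print(s["eef_pos"],s["grip_width"],s["gripper_force"])
    for p in [(-38,45),(38,45),(-38,-5),(38,-5)]:
        w=C+R@np.array(p)/1000; print(p,w,totool((w[0],w[1],.122),s).round(2))
E
python3 pan.py
```

```text
[ 0.5529 -0.3174  0.1779] 0.030325115652439456 39.665881991386414
(-38, 45) [ 0.5382 -0.0126] [-22.63 -20.53   5.43]
(38, 45) [ 0.6135 -0.0023] [-18.03 -26.58   5.49]
(-38, -5) [ 0.545  -0.0621] [-18.65 -17.5    5.46]
(38, -5) [ 0.6203 -0.0518] [-14.05 -23.55   5.52]
```

Call:
carry_out --pt "-9 -13.3 -2 0 0 0 200" --pt "-18 -26.6 -2 0 0 0 200" --pt "-18 -26.6 -2 0 0 0 200" --pt "-18 -26.6 -2 0 0 0 200" --pt "-18 -26.6 -2 0 0 0 200" --pt "-18 -26.6 -2 0 0 0 200" --pt "-18 -26.6 -2 0 0 0 200" --pt "-18 -26.6 -2 0 0 0 200"

```text
clock: 8.05
eef_pos: [0.6108, 0.0052, 0.1921]
ee_rot: [[0.713, -0.701, 0.001], [-0.701, -0.713, 0.003], [-0.001, -0.002, -1.0]]
wrist_force: [0.4, 0.1, -0.5]
grip_width: 0.0301
gripper_force: 39.7
```

Call:
carry_out --pt "0 0 3 0 0 0 200" --pt "0 0 6 0 0 0 200" --pt "0 0 7.3 0 0 0 200" --pt "0 0 7.5 0 0 0 200" --pt "0 0 7.5 0 0 0 200" --pt "0 0 7.5 0 0 0 200"

```text
clock: 8.65
eef_pos: [0.6115, -0.0015, 0.1178]
ee_rot: [[0.707, -0.707, 0.003], [-0.707, -0.707, -0.0], [0.002, -0.002, -1.0]]
wrist_force: [1.9, 0.1, 3.4]
grip_width: 0.0301
gripper_force: 40.7
```

Call:
carry_out --pt "0 0 0 0 0 0 115" --pt "0 0 0 0 0 0 115" --pt "0 0 0 0 0 0 115" --pt "0 0 -3 0 0 0 115" --pt "0 0 -7 0 0 0 115" --pt "0 0 -10 0 0 0 115" --pt "0 0 -10 0 0 0 115"

```text
clock: 9.35
eef_pos: [0.6127, -0.0004, 0.2215]
ee_rot: [[0.708, -0.706, 0.008], [-0.706, -0.708, 0.0], [0.006, -0.006, -1.0]]
wrist_force: [-0.7, 0.7, 0.3]
grip_width: 0.0468
gripper_force: 0.0
```

Run:
```python
from h import *
s=readout.state(); print(s["clock"],s["eef_pos"],s["wrist_force"],s["grip_width"])
for w in [(.622,-.264),(.588,-.225),(.515,-.282)]: print(w,totool((w[0],w[1],.083),s).round(2))
cv2.imwrite("pics/w3.png",optics.snapshot("wrist"))
```

```text
9.35 [ 0.6127 -0.0004  0.2215] [-0.7309  0.7151  0.3349] 0.04683430761956174
(0.622, -0.264) [19.2  18.08 13.85]
(0.588, -0.225) [14.04 17.72 13.83]
(0.515, -0.282) [12.9  26.91 13.77]
```

View pics/w3.png

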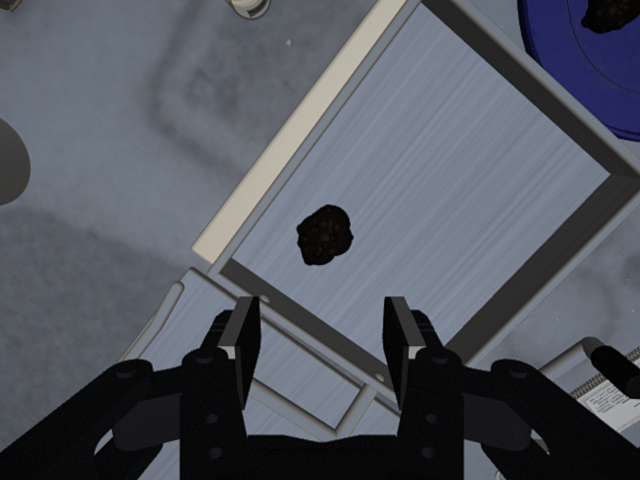

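First nodule lies in the pan at (325,235). On to the next, re-measuring above the lid.

Call:
carry_out --pt "9 9 -1 0 0 0 90" --pt "18 18 0 0 0 0 90" --pt "18 18 0 0 0 0 90" --pt "18 18 0 0 0 0 90" --pt "18 18 0 0 0 0 90" --pt "18 18 0 0 0 0 90" --pt "18 18 0 0 0 0 90" --pt "18 18 0 0 0 0 90"

```text
clock: 10.2
eef_pos: [0.6105, -0.2534, 0.2156]
ee_rot: [[0.709, -0.705, -0.002], [-0.705, -0.709, 0.002], [-0.003, -0.0, -1.0]]
wrist_force: [-0.1, 0.2, -0.1]
grip_width: 0.0551
gripper_force: 0.0
```

```bash
python3 -c "
from look import *
nods('w4')"
```

```text
10.2 [ 0.6105 -0.2534  0.2156] w 0.05505790539816212
[462.3757 158.3519] 1898 world [ 0.5796 -0.3499  0.018 ] tool [ 4.66  9.02 13.44]
[319.9209 203.7961] 2452 world [ 0.6233 -0.2636  0.018 ] tool [ 1.67 -0.18 13.45]
[312.8987 276.7047] 1649 world [ 0.5897 -0.2231  0.018 ] tool [-3.58 -0.68 13.47]
[443.7188 284.9625] 1305 world [ 0.5198 -0.2844  0.018 ] tool [-4.21  8.6  13.47]
```

Call:
carry_out --pt "1.7 -0.2 4 0 0 0 90" --pt "1.7 -0.2 8 0 0 0 90" --pt "1.7 -0.2 11 0 0 0 90" --pt "1.7 -0.2 13.2 0 0 0 90" --pt "1.7 -0.2 13.2 0 0 0 90" --pt "1.7 -0.2 13.2 0 0 0 200" --pt "1.7 -0.2 13.2 0 0 0 200" --pt "1.7 -0.2 13.2 0 0 0 200" --pt "1.7 -0.2 13.2 0 0 0 200" --pt "1.7 -0.2 13.2 0 0 0 200"

```text
clock: 11.25
eef_pos: [0.6251, -0.2658, 0.0864]
ee_rot: [[0.708, -0.706, 0.002], [-0.706, -0.708, -0.001], [0.002, -0.001, -1.0]]
wrist_force: [-1.6, 1.3, 5.5]
grip_width: 0.0318
gripper_force: 40.0
```

Call:
carry_out --pt "0 0 -2 0 0 0 200" --pt "0 0 -6 0 0 0 200" --pt "0 0 -11 0 0 0 200" --pt "0 0 -11 0 0 0 200" --pt "0 0 -11 0 0 0 200"

```text
clock: 11.75
eef_pos: [0.6247, -0.2661, 0.1967]
ee_rot: [[0.708, -0.707, 0.003], [-0.707, -0.708, -0.001], [0.003, -0.001, -1.0]]
wrist_force: [-0.7, -0.1, -0.5]
grip_width: 0.0325
gripper_force: 29.5
```

```bash
python3 pan.py
```

```text
[ 0.6247 -0.2661  0.1967] 0.0324886413897297 29.451565369963646
(-38, 45) [ 0.5382 -0.0126] [-24.05 -11.83   7.41]
(38, 45) [ 0.6135 -0.0023] [-19.45 -17.88   7.43]
(-38, -5) [ 0.545  -0.0621] [-20.07  -8.8    7.42]
(38, -5) [ 0.6203 -0.0518] [-15.47 -14.85   7.44]
```

Call:
carry_out --pt "0 0 0 0 0 0 220" --pt "0 0 0 0 0 0 220" --pt "0 0 0 0 0 0 220" --pt "0 0 0 0 0 0 220" --grip_force 45

```text
clock: 12.15
eef_pos: [0.6239, -0.2655, 0.1938]
ee_rot: [[0.708, -0.706, -0.002], [-0.706, -0.708, 0.001], [-0.002, 0.001, -1.0]]
wrist_force: [-1.0, 0.3, 0.0]
grip_width: 0.0319
gripper_force: 44.7
```

Call:
carry_out --pt "-8 -7.4 0 0 0 0 220" --pt "-15.4 -14.8 0 0 0 0 220" --pt "-15.4 -14.8 0 0 0 0 220" --pt "-15.4 -14.8 0 0 0 0 220" --pt "-15.4 -14.8 0 0 0 0 220" --pt "-15.4 -14.8 2 0 0 0 220" --pt "-15.4 -14.8 5 0 0 0 220" --pt "-15.4 -14.8 6.9 0 0 0 220" --pt "-15.4 -14.8 7.1 0 0 0 220" --pt "-15.4 -14.8 7.1 0 0 0 220"

```text
clock: 13.15
eef_pos: [0.6196, -0.0523, 0.1234]
ee_rot: [[0.708, -0.706, -0.001], [-0.706, -0.708, 0.0], [-0.001, 0.001, -1.0]]
wrist_force: [-0.5, 0.9, 0.0]
grip_width: 0.0313
gripper_force: 44.5
```

Call:
carry_out --pt "0 0 0 0 0 0 115" --pt "0 0 0 0 0 0 115" --pt "0 0 0 0 0 0 115" --pt "0 0 -3 0 0 0 115" --pt "0 0 -7 0 0 0 115" --pt "4 4 -10 0 0 0 90" --pt "10 8 -10 0 0 0 90" --pt "12 12 -10 0 0 0 90" --pt "12 12 -10 0 0 0 90" --pt "12 12 -10 0 0 0 90" --pt "12 12 -10 0 0 0 90"

```text
clock: 14.25
eef_pos: [0.6198, -0.2224, 0.2242]
ee_rot: [[0.707, -0.707, 0.0], [-0.707, -0.707, 0.0], [0.0, -0.0, -1.0]]
wrist_force: [-1.2, 0.4, 0.7]
grip_width: 0.055
gripper_force: 0.0
```

```bash
python3 -c "
from look import *
nods('w5')"
```

```text
14.25 [ 0.6198 -0.2224  0.2242] w 0.055034259015641865
[494.3203 156.4189] 3328 world [ 0.5723 -0.3365  0.018 ] tool [ 4.71 11.43 14.31]
[352.8345 253.2786] 1644 world [ 0.5897 -0.2227  0.018 ] tool [-2.1   2.16 14.31]
[483.2312 267.8655] 1933 world [ 0.515  -0.2816  0.018 ] tool [-3.22 11.61 14.31]
```

Call:
carry_out --pt "-2.1 2.2 4 0 0 0 90" --pt "-2.1 2.2 8 0 0 0 90" --pt "-2.1 2.2 12 0 0 0 90" --pt "-2.1 2.2 14.1 0 0 0 90" --pt "-2.1 2.2 14.1 0 0 0 90" --pt "-2.1 2.2 14.1 0 0 0 220" --pt "-2.1 2.2 14.1 0 0 0 220" --pt "-2.1 2.2 14.1 0 0 0 220" --pt "-2.1 2.2 14.1 0 0 0 220" --pt "-2.1 2.2 14.1 0 0 0 220"

```text
clock: 15.3
eef_pos: [0.5901, -0.2219, 0.0833]
ee_rot: [[0.708, -0.706, 0.001], [-0.706, -0.708, 0.0], [0.0, -0.001, -1.0]]
wrist_force: [0.2, 2.0, 2.4]
grip_width: 0.0285
gripper_force: 44.4
```

Call:
carry_out --pt "0 0 -2 0 0 0 220" --pt "0 0 -6 0 0 0 220" --pt "0 0 -11 0 0 0 220" --pt "0 0 -11 0 0 0 220" --pt "0 0 -11 0 0 0 220"

```text
clock: 15.8
eef_pos: [0.5899, -0.2232, 0.1943]
ee_rot: [[0.708, -0.707, 0.002], [-0.707, -0.708, -0.001], [0.003, -0.001, -1.0]]
wrist_force: [-0.2, -0.6, -1.1]
grip_width: 0.0281
gripper_force: 44.5
```

```bash
python3 pan.py
```

```text
[ 0.5899 -0.2232  0.1943] 0.02811367053143945 44.485647082328796
(-38, 45) [ 0.5382 -0.0126] [-18.56 -11.25   7.18]
(38, 45) [ 0.6135 -0.0023] [-13.96 -17.3    7.2 ]
(-38, -5) [ 0.545  -0.0621] [-14.58  -8.23   7.19]
(38, -5) [ 0.6203 -0.0518] [ -9.98 -14.28   7.21]
```

Contact height would be TCP ≈ 0.1203, so go down 7.3.

Call:
carry_out --pt "-8 -5 0 0 0 0 220" --pt "-18.6 -11.3 0 0 0 0 220" --pt "-18.6 -11.3 0 0 0 0 220" --pt "-18.6 -11.3 0 0 0 0 220" --pt "-18.6 -11.3 0 0 0 0 220" --pt "-18.6 -11.3 2 0 0 0 220" --pt "-18.6 -11.3 5 0 0 0 220" --pt "-18.6 -11.3 7.1 0 0 0 220" --pt "-18.6 -11.3 7.3 0 0 0 220" --pt "-18.6 -11.3 7.3 0 0 0 220"

```text
clock: 16.8
eef_pos: [0.5365, -0.0113, 0.1182]
ee_rot: [[0.708, -0.706, -0.004], [-0.706, -0.708, -0.0], [-0.003, 0.003, -1.0]]
wrist_force: [0.1, -0.6, -0.8]
grip_width: 0.0287
gripper_force: 45.7
```

Call:
carry_out --pt "0 0 0 0 0 0 115" --pt "0 0 0 0 0 0 115" --pt "0 0 0 0 0 0 115" --pt "0 0 -3 0 0 0 115" --pt "0 0 -7 0 0 0 115" --pt "4 4 -10 0 0 0 90" --pt "8 8 -10 0 0 0 90" --pt "16 16 -10 0 0 0 90" --pt "16 16 -10 0 0 0 90" --pt "16 16 -10 0 0 0 90" --pt "16 16 -10 0 0 0 90" --pt "16 16 -10 0 0 0 90"

```text
clock: 18.0
eef_pos: [0.5376, -0.238, 0.2201]
ee_rot: [[0.707, -0.708, 0.0], [-0.708, -0.707, 0.0], [0.0, -0.0, -1.0]]
wrist_force: [-0.2, 0.3, -0.8]
grip_width: 0.0552
gripper_force: 0.0
```

```bash
python3 -c "
from look import *
nods('w6')"
```

```text
18.0 [ 0.5376 -0.238   0.2201] w 0.05519075778531416
[215.885   53.8364] 1339 world [ 0.6612 -0.2692  0.018 ] tool [10.93 -6.54 13.91]
[445.8974  94.8807] 2213 world [ 0.5434 -0.3533  0.018 ] tool [ 8.56  7.74 13.9 ]
[391.5117 204.9111] 2103 world [ 0.5152 -0.2817  0.018 ] tool [ 1.51  4.68 13.9 ]
```

Call:
carry_out --pt "1.5 4.7 4 0 0 0 90" --pt "1.5 4.7 8 0 0 0 90" --pt "1.5 4.7 12 0 0 0 90" --pt "1.5 4.7 13.6 0 0 0 90" --pt "1.5 4.7 13.6 0 0 0 90" --pt "1.5 4.7 13.6 0 0 0 220" --pt "1.5 4.7 13.6 0 0 0 220" --pt "1.5 4.7 13.6 0 0 0 220" --pt "1.5 4.7 13.6 0 0 0 220" --pt "1.5 4.7 13.6 0 0 0 220"

```text
clock: 19.05
eef_pos: [0.5167, -0.2809, 0.0852]
ee_rot: [[0.708, -0.706, 0.003], [-0.706, -0.708, -0.0], [0.002, -0.002, -1.0]]
wrist_force: [0.6, 2.1, 7.0]
grip_width: 0.0316
gripper_force: 44.6
```

Call:
carry_out --pt "0 0 -2 0 0 0 220" --pt "0 0 -6 0 0 0 220" --pt "0 0 -11 0 0 0 220" --pt "0 0 -11 0 0 0 220" --pt "0 0 -11 0 0 0 220"

```text
clock: 19.55
eef_pos: [0.5156, -0.2819, 0.1954]
ee_rot: [[0.708, -0.707, 0.002], [-0.707, -0.708, -0.002], [0.003, -0.0, -1.0]]
wrist_force: [-0.7, 0.7, -0.9]
grip_width: 0.0313
gripper_force: 44.7
```

```bash
python3 pan.py
```

```text
[ 0.5156 -0.2819  0.1954] 0.03128774710725306 44.655600786209106
(-38, 45) [ 0.5382 -0.0126] [-17.45 -20.65   7.3 ]
(38, 45) [ 0.6135 -0.0023] [-12.85 -26.7    7.32]
(-38, -5) [ 0.545  -0.0621] [-13.47 -17.63   7.31]
(38, -5) [ 0.6203 -0.0518] [ -8.87 -23.68   7.33]
```

Call:
carry_out --pt "-6 -8 0 0 0 0 220" --pt "-13.5 -17.6 0 0 0 0 220" --pt "-13.5 -17.6 0 0 0 0 220" --pt "-13.5 -17.6 0 0 0 0 220" --pt "-13.5 -17.6 0 0 0 0 220" --pt "-13.5 -17.6 2 0 0 0 220" --pt "-13.5 -17.6 5 0 0 0 220" --pt "-13.5 -17.6 7.1 0 0 0 220" --pt "-13.5 -17.6 7.3 0 0 0 220" --pt "-13.5 -17.6 7.3 0 0 0 220"

```text
clock: 20.55
eef_pos: [0.5427, -0.0614, 0.119]
ee_rot: [[0.708, -0.706, -0.004], [-0.706, -0.708, 0.0], [-0.003, 0.003, -1.0]]
wrist_force: [0.5, -0.5, -0.6]
grip_width: 0.0296
gripper_force: 45.4
```

Call:
carry_out --pt "0 0 0 0 0 0 115" --pt "0 0 0 0 0 0 115" --pt "0 0 0 0 0 0 115" --pt "0 0 -3 0 0 0 115" --pt "0 0 -7 0 0 0 115" --pt "0 0 -12 0 0 0 115" --pt "-4 -2 -14 0 0 -0.15 165" --pt "-8 -2 -14 0 0 -0.3 165" --pt "-8 -2 -14 0 0 -0.45 165" --pt "-8 -2 -14 0 0 -0.6 165" --pt "-8 -2 -14 0 0 -0.75 165" --pt "-8 -2 -14 0 0 -0.9 165"

```text
clock: 21.75
eef_pos: [0.5015, 0.0093, 0.2615]
ee_rot: [[0.993, 0.122, 0.001], [0.122, -0.993, -0.0], [0.001, 0.001, -1.0]]
wrist_force: [0.1, -0.6, -0.2]
grip_width: 0.0303
gripper_force: 0.0
```

Run:
```python
from h import *
s=readout.state(); print(s["clock"],s["eef_pos"],s["ee_rot"],s["grip_width"])
cv2.imwrite("pics/w7.png",optics.snapshot("wrist"))
```

```text
21.75 [0.5015 0.0093 0.2615] [[ 0.9926  0.1218  0.001 ]
 [ 0.1218 -0.9926 -0.0005]
 [ 0.001   0.0006 -1.    ]] 0.030297055525523423
```

View pics/w7.png

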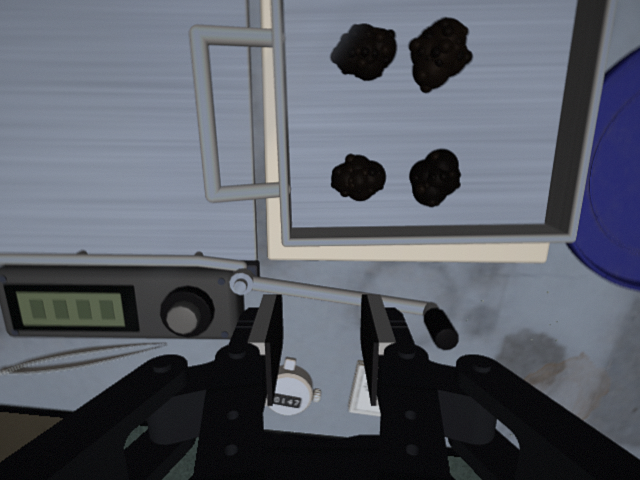

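All four nodules lie in the pan ((365,50), (440,53), (358,177), (436,178)). Handle bar runs (198,33)–(211,196). Measuring bar, pan and scale axes.

Run:
```python
from h import *
s=readout.state(); c=cam("wrist",s)
A,B=onz(c,200,38,.082),onz(c,209,190,.082); print("bar",A,B,(A+B)/2,np.degrees(np.arctan2(*(A-B)[[1,0]])),np.linalg.norm(A-B))
P,Q=onz(c,285,242,.074),onz(c,575,238,.074); print("rim",P,Q,np.degrees(np.arctan2(*(P-Q)[[1,0]]))-90,np.linalg.norm(P-Q))
a=onz(c,10,260,.06);b=onz(c,190,258,.06); print("rail",a,b,np.degrees(np.arctan2(*(a-b)[[1,0]]))-90)
a=onz(c,248,5,.048);b=onz(c,250,225,.048); print("platedge",a,b,np.degrees(np.arctan2(*(a-b)[[1,0]])))
print("pivot",onz(c,241,284,.09),onz(c,241,284,.075),"knob",onz(c,432,313,.110),onz(c,447,342,.110))
print(totool((*((A+B)/2)[:2],.30),s))
```

```text
bar [0.6074 0.0916 0.082 ] [0.5228 0.0826 0.082 ] [0.5651 0.0871 0.082 ] 6.061564473600352 0.08510372861473117
rim [0.4928 0.0332 0.074 ] [ 0.5197 -0.1559  0.074 ] 8.109482382390553 0.1910371372132528
rail [0.4504 0.2251 0.06  ] [0.468  0.0992 0.06  ] 7.955580645152068
platedge [0.6342 0.0728 0.048 ] [0.494  0.0608 0.048 ] 4.877560415804961
pivot [0.4664 0.0574 0.09  ] [0.4596 0.0598 0.075 ] knob [ 0.4711 -0.0606  0.11  ] [ 0.453  -0.0738  0.11  ]
[ 7.2994 -6.9155 -3.8621]
```

Call:
carry_out --pt "3 -3 0 0 0 0 165" --pt "7.2 -6.8 0 0 0 0 165" --pt "7.2 -6.8 0 0 0 0 165" --pt "7.2 -6.8 4 0 0 0 165" --pt "7.2 -6.8 8 0 0 0 165" --pt "7.2 -6.8 11 0 0 0 165" --pt "7.2 -6.8 12.2 0 0 0 165" --pt "7.2 -6.8 12.2 0 0 0 165"

```text
clock: 22.6
eef_pos: [0.5643, 0.0847, 0.1376]
ee_rot: [[0.993, 0.114, -0.003], [0.114, -0.993, -0.001], [-0.003, 0.0, -1.0]]
wrist_force: [-0.2, 1.3, 0.6]
grip_width: 0.0299
gripper_force: 0.0
```

Call:
carry_out --pt "0 0 0 0 0 0 190" --pt "0 0 0 0 0 0 215" --pt "0 0 0 0 0 0 240" --pt "0 0 0 0 0 0 240" --pt "0 0 0 0 0 0 240" --pt "0 0 0 0 0 0 240" --grip_force 50

```text
clock: 23.2
eef_pos: [0.5664, 0.0853, 0.1408]
ee_rot: [[0.993, 0.116, 0.003], [0.116, -0.993, 0.0], [0.003, 0.0, -1.0]]
wrist_force: [-0.7, -1.0, 5.9]
grip_width: 0.008
gripper_force: 49.0
```

Call:
carry_out --pt "0 0 -0.3 0 0 0 240" --pt "0 0 -0.6 0 0 0 240" --pt "0 0 -0.9 0 0 0 240" --pt "0 0 -1.2 0 0 0 240" --pt "0 0 -1.4 0 0 0 240" --pt "0 0 -1.4 0 0 0 240" --pt "0 0 -1.4 0 0 0 240"

```text
clock: 23.9
eef_pos: [0.5652, 0.0852, 0.1528]
ee_rot: [[0.993, 0.115, -0.0], [0.115, -0.993, 0.0], [-0.0, -0.0, -1.0]]
wrist_force: [0.7, 1.0, -3.1]
grip_width: 0.0078
gripper_force: 48.6
```

Run:
```python
from h import *
s=readout.state(); print(s["eef_pos"],s["wrist_force"],s["grip_width"])
a=optics.snapshot("side")[165:325,205:385]; cv2.imwrite("pics/s2.png",cv2.resize(a,None,fx=3.4,fy=3.4,interpolation=cv2.INTER_CUBIC))
```

```text
[0.5652 0.0852 0.1528] [ 0.7309  0.9751 -3.095 ] 0.007778710550053268
```

View pics/s2.png

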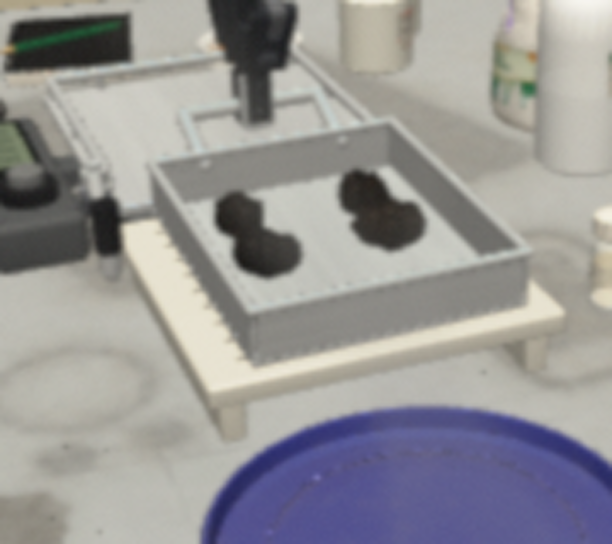

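The pan's handle end is lifted evenly, nodules undisturbed, bar held. Now draw it over the step.

Call:
carry_out --pt "0 -0.7 0 0 0 0 240" --pt "0 -1.5 0 0 0 0 240" --pt "0 -2.3 0 0 0 0 240" --pt "0 -3.1 0 0 0 0 240" --pt "0 -3.9 -0.1 0 0 0 240" --pt "0 -4.7 -0.2 0 0 0 240" --pt "0 -5.5 -0.3 0 0 0 240" --pt "0 -6.3 -0.4 0 0 0 240" --pt "0 -7.1 -0.5 0 0 0 240" --pt "0 -7.9 -0.6 0 0 0 240" --pt "0 -8.0 -0.6 0 0 0 240" --pt "0 -8.0 -0.6 0 0 0 240"

```text
clock: 25.15
eef_pos: [0.556, 0.1653, 0.159]
ee_rot: [[0.993, 0.116, 0.0], [0.116, -0.993, 0.001], [0.0, -0.001, -1.0]]
wrist_force: [0.3, 0.3, -2.0]
grip_width: 0.0082
gripper_force: 48.7
```

Call:
carry_out --pt "0 -0.7 -0.1 0 0 0 240" --pt "0 -1.4 -0.2 0 0 0 240" --pt "0 -2.1 -0.3 0 0 0 240" --pt "0 -2.8 -0.4 0 0 0 240" --pt "0 -3.5 -0.5 0 0 0 240" --pt "0 -4.2 -0.7 0 0 0 240" --pt "0 -4.8 -0.8 0 0 0 240" --pt "0 -5.4 -0.9 0 0 0 240" --pt "0 -5.5 -0.9 0 0 0 240" --pt "0 -5.5 -0.9 0 0 0 240"

```text
clock: 26.15
eef_pos: [0.5496, 0.2201, 0.1681]
ee_rot: [[0.993, 0.116, 0.0], [0.116, -0.993, 0.001], [0.001, -0.001, -1.0]]
wrist_force: [0.5, 0.7, -1.7]
grip_width: 0.0077
gripper_force: 48.8
```

Run:
```python
from h import *
s=readout.state(); print(s["eef_pos"],s["wrist_force"],s["grip_width"])
a=optics.snapshot("side")[145:305,205:385]; cv2.imwrite("pics/s3.png",cv2.resize(a,None,fx=3.4,fy=3.4,interpolation=cv2.INTER_CUBIC))
```

```text
[0.5496 0.2201 0.1681] [ 0.5157  0.6694 -1.7427] 0.007741208272653575
```

View pics/s3.png

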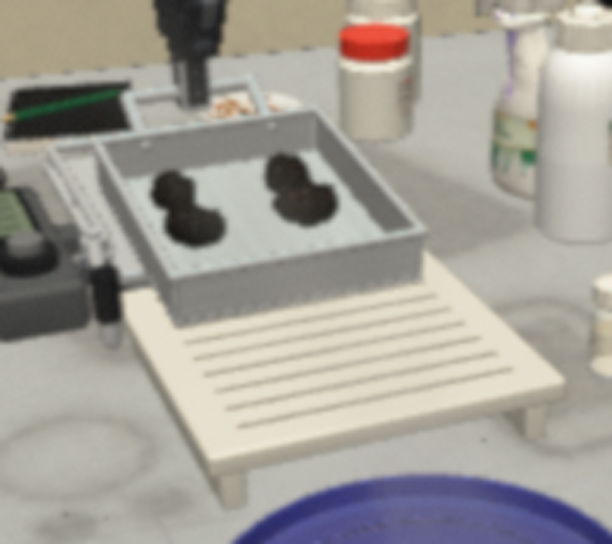

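Pan is mid-step, rear edge still over the board, nodules steady. Level it onto the platter edge while moving slightly forward.

Call:
carry_out --pt "0 -0.3 0.3 0 0 0 240" --pt "0 -0.6 0.6 0 0 0 240" --pt "0 -0.9 0.9 0 0 0 240" --pt "0 -1.2 1.2 0 0 0 240" --pt "0 -1.2 1.5 0 0 0 240" --pt "0 -1.2 1.8 0 0 0 240" --pt "0 -1.2 2.0 0 0 0 240" --pt "0 -1.2 2.0 0 0 0 240" --pt "0 -1.2 2.0 0 0 0 240"

```text
clock: 27.1
eef_pos: [0.5481, 0.2326, 0.1492]
ee_rot: [[0.993, 0.117, 0.001], [0.117, -0.993, 0.002], [0.001, -0.001, -1.0]]
wrist_force: [-3.5, 1.3, 8.1]
grip_width: 0.008
gripper_force: 49.9
```

Call:
carry_out --pt "0 -0.7 -0.1 0 0 0 240" --pt "0 -1.5 -0.1 0 0 0 240" --pt "0 -2.3 -0.1 0 0 0 240" --pt "0 -3.1 -0.1 0 0 0 240" --pt "0 -3.9 -0.1 0 0 0 240" --pt "0 -4.7 -0.1 0 0 0 240" --pt "0 -5.5 -0.1 0 0 0 240" --pt "0 -6.2 -0.1 0 0 0 240" --pt "0 -6.8 -0.1 0 0 0 240" --pt "0 -7.2 -0.1 0 0 0 240" --pt "0 -7.2 -0.1 0 0 0 240"

```text
clock: 28.2
eef_pos: [0.5404, 0.3031, 0.1492]
ee_rot: [[0.993, 0.116, 0.001], [0.116, -0.993, -0.0], [0.001, 0.0, -1.0]]
wrist_force: [1.1, -3.2, 4.9]
grip_width: 0.008
gripper_force: 49.5
```

Call:
carry_out --pt "0 -0.2 0 0 0 0 240" --pt "0 -0.4 0 0 0 0 240" --pt "0 -0.6 0 0 0 0 240" --pt "0 -0.8 0 0 0 0 240" --pt "0 -0.8 0 0 0 0 240"

```text
clock: 28.7
eef_pos: [0.5398, 0.3099, 0.1493]
ee_rot: [[0.993, 0.115, 0.001], [0.115, -0.993, -0.001], [0.001, 0.001, -1.0]]
wrist_force: [0.9, -4.4, 5.6]
grip_width: 0.008
gripper_force: 49.6
```

Call:
carry_out --pt "0 -0.15 0 0 0 0 240" --pt "0 -0.3 0 0 0 0 240" --pt "0 -0.3 0 0 0 0 240" --pt "0 -0.3 0 0 0 0 240"

```text
clock: 29.1
eef_pos: [0.5394, 0.3127, 0.1492]
ee_rot: [[0.993, 0.115, 0.001], [0.115, -0.993, -0.001], [0.001, 0.002, -1.0]]
wrist_force: [0.9, -4.7, 5.6]
grip_width: 0.008
gripper_force: 49.6
```

Call:
carry_out --pt "0 -0.15 0 0 0 0 240" --pt "0 -0.3 0 0 0 0 240" --pt "0 -0.3 0 0 0 0 240" --pt "0 -0.3 0 0 0 0 240"

```text
clock: 29.5
eef_pos: [0.5392, 0.3156, 0.1493]
ee_rot: [[0.993, 0.115, 0.001], [0.115, -0.993, -0.001], [0.001, 0.002, -1.0]]
wrist_force: [0.9, -5.1, 5.5]
grip_width: 0.008
gripper_force: 49.6
```

Call:
carry_out --pt "0 -0.15 0 0 0 0 240" --pt "0 -0.3 0 0 0 0 240" --pt "0 -0.3 0 0 0 0 240" --pt "0 -0.3 0 0 0 0 240"

```text
clock: 29.9
eef_pos: [0.5394, 0.317, 0.1491]
ee_rot: [[0.994, 0.113, 0.001], [0.113, -0.994, -0.004], [0.001, 0.004, -1.0]]
wrist_force: [1.7, -8.2, 6.7]
grip_width: 0.0077
gripper_force: 49.9
```

Call:
carry_out --pt "0 -0.1 0 0 0 0 240" --pt "0 -0.2 0 0 0 0 240" --pt "0 -0.2 0 0 0 0 240" --pt "0 -0.2 0 0 0 0 240"

```text
clock: 30.3
eef_pos: [0.5394, 0.3174, 0.149]
ee_rot: [[0.994, 0.112, 0.0], [0.112, -0.994, -0.007], [-0.0, 0.007, -1.0]]
wrist_force: [2.1, -13.2, 8.0]
grip_width: 0.0081
gripper_force: 50.0
```

Home against the stop (force rising without motion). Release and look.

Call:
carry_out --pt "0 0.1 0 0 0 0 215" --pt "0 0.2 0 0 0 0 190" --pt "0 0.2 0 0 0 0 165" --pt "0 0.2 0 0 0 0 165" --pt "0 0.2 0 0 0 0 165" --pt "0 0.2 -3 0 0 0 165" --pt "0 0.2 -7 0 0 0 165" --pt "0 3 -11 0 0 0 165" --pt "-3 8 -13 0 0 0 165" --pt "-9 18 -13 0 0 0 165" --pt "-9 18 -13 0 0 0 165" --pt "-9 18 -13 0 0 0 165"

```text
clock: 31.5
eef_pos: [0.4675, 0.129, 0.2789]
ee_rot: [[0.994, 0.113, -0.0], [0.113, -0.994, -0.002], [-0.001, 0.002, -1.0]]
wrist_force: [0.0, 0.5, 0.5]
grip_width: 0.0303
gripper_force: 0.0
```

Run:
```python
from h import *
s=readout.state(); print(s["clock"],s["eef_pos"],s["ee_rot"],s["wrist_force"])
cv2.imwrite("pics/w8.png",optics.snapshot("wrist"))
```

```text
31.5 [0.4675 0.129  0.2789] [[ 0.9936  0.1129 -0.0004]
 [ 0.1129 -0.9936 -0.0018]
 [-0.0006  0.0017 -1.    ]] [0.0293 0.5365 0.5227]
```

View pics/w8.png

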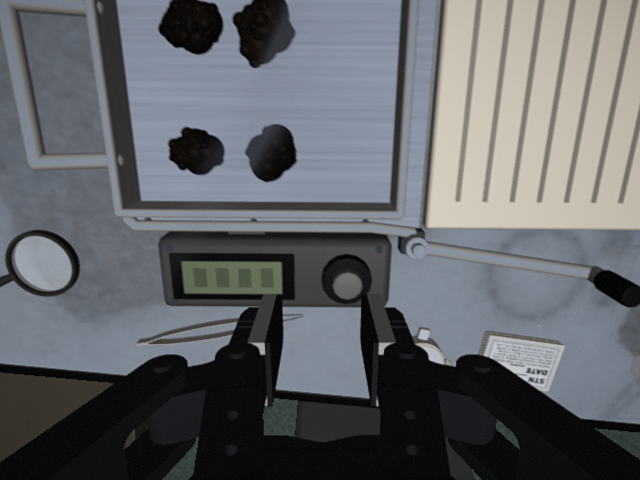

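The pan sits parallel between the rails with four nodules; keeper pivot at (415,246), knob top near (628,294). Checking home and locating the knob.

Run:
```python
from h import *
s=readout.state(); c=cam("wrist",s)
y=np.radians(7); R=np.array([[np.cos(y),-np.sin(y)],[np.sin(y),np.cos(y)]]); O=np.array([.5505,.179])
sc=lambda X:(R.T@(X[:2]-O)*1000).round(1)
print("rim rear",sc(onz(c,406,214,.082)),sc(onz(c,415,5,.082)),"rim front",sc(onz(c,115,215,.082)),sc(onz(c,91,5,.082)))
print("pivot",sc(onz(c,415,246,.075)),sc(onz(c,415,246,.08)))
for p in [(628,293),(622,289)]:
  X=onz(c,*p,.110); print("knob",X,sc(X))
print("plat/pivot proj",proj(c,[*(O+R@[-.104,-.110]),.078]))
im=cv2.imread("pics/w8.png"); m=(im[250:320,560:].max(2)<45).astype(np.uint8); k,l,st,ce=cv2.connectedComponentsWithStats(m); print(st[1:],ce[1:])
P=O+R@np.array([-.104,-.110])
for t in (1.7,1.8,1.9):
  K=P+R@(.134*np.array([np.cos(t),-np.sin(t)])); print(t,K,proj(c,[*K,.11]),proj(c,[*K,.08]))
```

```text
rim rear [-80.  -99.1] [ 44.7 -98.3] rim front [-78.1  95.7] [46.8 89.5]
pivot [-105.  -108.1] [-103.4 -106.9]
knob [ 0.4535 -0.0723  0.11  ] [-126.9 -237.6]
knob [ 0.4558 -0.0676  0.11  ] [-124.1 -233.2]
plat/pivot proj [418.723  245.9099]
[[  29   20   51   37 1085]] [[57.0166 37.7171]]
1.7 [ 0.4597 -0.0769] [638.1368 284.7111] [606.3491 267.6325]
1.8 [ 0.4464 -0.0761] [630.0104 303.6304] [599.4455 284.916 ]
1.9 [ 0.4331 -0.074 ] [620.2213 321.6088] [590.9998 301.3868]
```

Call:
carry_out --pt "-2 5 0 0 0 0 135" --pt "-3.7 20 0 0 0 0 135" --pt "-3.7 20 0 0 0 0 135" --pt "-3.7 20 0 0 0 0 135" --pt "-3.7 20 0 0 0 0 135" --pt "-3.7 20 4 0 0 0 135" --pt "-3.7 20 8 0 0 0 135" --pt "-3.7 20 11 0 0 0 135" --pt "-3.7 20 12.3 0 0 0 135" --pt "-3.7 20 12.3 0 0 0 135"

```text
clock: 32.55
eef_pos: [0.455, -0.0696, 0.1546]
ee_rot: [[0.993, 0.117, -0.003], [0.117, -0.993, 0.001], [-0.003, -0.001, -1.0]]
wrist_force: [0.6, 0.3, 1.2]
grip_width: 0.0401
gripper_force: 0.0
```

Call:
carry_out --pt "0 0 0 0 0 0 170" --pt "0 0 0 0 0 0 190" --pt "0 0 0 0 0 0 225" --pt "0 0 0 0 0 0 225" --pt "0 0 0 0 0 0 225" --grip_force 25

```text
clock: 33.05
eef_pos: [0.4565, -0.0733, 0.1576]
ee_rot: [[0.994, 0.113, 0.003], [0.113, -0.994, -0.003], [0.003, 0.004, -1.0]]
wrist_force: [0.5, -7.1, 2.0]
grip_width: 0.0146
gripper_force: 25.9
```

Run:
```python
from h import *
s=readout.state(); print(s["eef_pos"],s["wrist_force"],s["grip_width"])
y=np.radians(7); R=np.array([[np.cos(y),-np.sin(y)],[np.sin(y),np.cos(y)]]); O=np.array([.5505,.179]); P=O+R@np.array([-.104,-.110])
k=R.T@(s["eef_pos"][:2]-P); th=np.arctan2(-k[1],k[0]); print("r,theta",np.hypot(*k),th)
for t in np.linspace(th,0,17)[1:]:
  K=P+R@(.134*np.array([np.cos(t),-np.sin(t)])); print(round(t,2),totool((*K,.155),s).round(1))
```

```text
[ 0.4565 -0.0733  0.1576] [ 0.4915 -7.0662  1.9876] 0.014632606394211694
r,theta 0.13047449466933445 1.7248769638166226
1.62 [1.4 0.5 0.3]
1.51 [2.8 0.5 0.3]
1.4 [4.3 0.3 0.3]
1.29 [ 5.7 -0.1  0.3]
1.19 [ 7.  -0.5  0.3]
1.08 [ 8.3 -1.2  0.3]
0.97 [ 9.6 -1.9  0.3]
0.86 [10.7 -2.8  0.3]
0.75 [11.7 -3.8  0.3]
0.65 [12.7 -4.9  0.3]
0.54 [13.4 -6.1  0.3]
0.43 [14.1 -7.4  0.3]
0.32 [14.6 -8.8  0.3]
0.22 [ 15.  -10.2   0.3]
0.11 [ 15.2 -11.6   0.3]
0.0 [ 15.3 -13.    0.2]
```

Call:
carry_out --pt "1.4 0.3 0 0 0 0 225" --pt "2.8 0.3 0 0 0 0 225" --pt "4.2 0.1 0 0 0 0 225" --pt "5.6 -0.2 0 0 0 0 225" --pt "6.9 -0.6 0 0 0 0 225" --pt "8.2 -1.2 0 0 0 0 225" --pt "9.4 -1.9 0 0 0 0 225" --pt "10.5 -2.7 0 0 0 0 225" --pt "10.5 -2.7 0 0 0 0 225"

```text
clock: 33.95
eef_pos: [0.5615, -0.0349, 0.1579]
ee_rot: [[0.993, 0.115, 0.011], [0.115, -0.993, -0.004], [0.011, 0.005, -1.0]]
wrist_force: [8.9, -9.7, -5.1]
grip_width: 0.0146
gripper_force: 25.3
```

Run:
```python
from h import *
s=readout.state(); print(s["eef_pos"],s["wrist_force"],s["grip_width"])
y=np.radians(7); R=np.array([[np.cos(y),-np.sin(y)],[np.sin(y),np.cos(y)]]); O=np.array([.5505,.179]); P=O+R@np.array([-.104,-.110])
k=R.T@(s["eef_pos"][:2]-P); th=np.arctan2(-k[1],k[0]); print("r,theta",np.hypot(*k),th)
for t in np.linspace(th,0,9)[1:]:
  K=P+R@(.134*np.array([np.cos(t),-np.sin(t)])); print(round(t,2),totool((*K,.157),s).round(1))
```

```text
[ 0.5615 -0.0349  0.1579] [ 8.8695 -9.6581 -5.1195] 0.014612437855381945
r,theta 0.1364980862164018 0.8619262435378724
0.75 [ 0.9 -1.2  0.1]
0.65 [ 1.8 -2.3  0.1]
0.54 [ 2.6 -3.5  0.1]
0.43 [ 3.3 -4.8  0.1]
0.32 [ 3.8 -6.1  0.1]
0.22 [ 4.2 -7.5  0.1]
0.11 [ 4.4 -9.   0.1]
0.0 [  4.4 -10.4   0.1]
```

Call:
carry_out --pt "1.4 -1.1 0 0 0 0 225" --pt "2.4 -2.2 0 0 0 0 225" --pt "3.3 -3.4 0 0 0 0 225" --pt "4.0 -4.7 0 0 0 0 225" --pt "4.5 -6.0 0 0 0 0 225" --pt "4.9 -7.4 0 0 0 0 225" --pt "4.9 -7.4 0 0 0 0 225"

```text
clock: 34.65
eef_pos: [0.6054, 0.0482, 0.1587]
ee_rot: [[0.993, 0.117, 0.022], [0.117, -0.993, 0.002], [0.022, 0.0, -1.0]]
wrist_force: [23.8, -2.2, -15.8]
grip_width: 0.0112
gripper_force: 26.7
```

Run:
```python
from h import *
s=readout.state(); print(s["eef_pos"],s["wrist_force"],s["grip_width"])
y=np.radians(7); R=np.array([[np.cos(y),-np.sin(y)],[np.sin(y),np.cos(y)]]); O=np.array([.5505,.179]); P=O+R@np.array([-.104,-.110])
k=R.T@(s["eef_pos"][:2]-P); th=np.arctan2(-k[1],k[0]); print("r,theta",np.hypot(*k),th, R.T@s["wrist_force"][:2])
```

```text
[0.6054 0.0482 0.1587] [ 23.7938  -2.1847 -15.8109] 0.011190319835827406
r,theta 0.14495290511565678 0.18397054580292388 [23.3502 -5.0681]
```

The pads seem to be wedging off the knob; open and look.

Call:
carry_out --pt "0 0 0 0 0 0 190" --pt "0 0 0 0 0 0 135" --pt "0 0 0 0 0 0 135" --pt "0 0 0 0 0 0 135" --pt "0 0 -4 0 0 0 135" --pt "0 0 -8 0 0 0 135" --pt "-8 0 -12 0 0 0 135" --pt "-8 0 -12 0 0 0 135" --pt "-8 0 -12 0 0 0 135"

```text
clock: 35.55
eef_pos: [0.5144, 0.038, 0.2783]
ee_rot: [[0.993, 0.116, 0.002], [0.116, -0.993, -0.001], [0.001, 0.002, -1.0]]
wrist_force: [0.8, 0.1, 0.6]
grip_width: 0.0403
gripper_force: 0.0
```

Run:
```python
from h import *
s=readout.state(); print(s["clock"],s["eef_pos"],s["wrist_force"],s["ee_rot"])
cv2.imwrite("pics/w9.png",optics.snapshot("wrist"))
```

```text
35.55 [0.5144 0.038  0.2783] [0.842  0.0657 0.5984] [[ 0.9933  0.1158  0.0016]
 [ 0.1158 -0.9933 -0.0014]
 [ 0.0014  0.0016 -1.    ]]
```

View pics/w9.png

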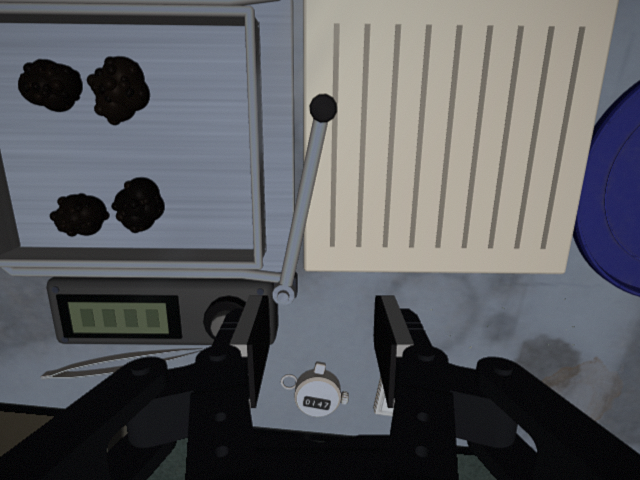

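Knob now at (322,108), pivot (284,293): about 0.2 rad left. Pan and nodules unchanged. I'll push it shut from behind with closed fingers.

Run:
```python
from h import *
s=readout.state(); c=cam("wrist",s)
K=onz(c,322,107,.110); p=onz(c,284,293,.08); print(K,p,np.linalg.norm(K[:2]-p[:2]))
y=np.radians(7); R=np.array([[np.cos(y),-np.sin(y)],[np.sin(y),np.cos(y)]]); O=np.array([.5505,.179])
k=R.T@(K[:2]-O); print("scale",k, R.T@(p[:2]-O))
print("tool",totool((*K[:2],.158),s)); print("behind",totool((*(K[:2]+R@[0,-.035]),.158),s)); print("shut",totool((*(O+R@[.030,-.110]),.158),s))
```

```text
[0.5948 0.0476 0.11  ] [0.4668 0.0599 0.08  ] 0.12857484212427547
scale [ 0.028  -0.1358] [-0.0976 -0.108 ]
tool [ 7.8815 -0.0564 11.9787]
behind [ 7.904   3.4436 11.9827]
shut [ 8.0692 -2.6376 11.9763]
```

Call:
carry_out --pt "4 4 0 0 0 0 255" --pt "7.9 4 0 0 0 0 255" --pt "7.9 4 3 0 0 0 255" --pt "7.9 4 7 0 0 0 255" --pt "7.9 4 10 0 0 0 255" --pt "7.9 4 11.8 0 0 0 255" --pt "7.9 4 11.8 0 0 0 255" --pt "7.9 3.4 11.8 0 0 0 255" --pt "7.9 2.8 11.8 0 0 0 255" --pt "7.9 2.2 11.8 0 0 0 255" --pt "7.9 1.6 11.8 0 0 0 255" --pt "7.9 1.0 11.8 0 0 0 255"

```text
clock: 36.8
eef_pos: [0.5973, 0.0381, 0.1587]
ee_rot: [[0.993, 0.116, 0.001], [0.116, -0.993, -0.0], [0.001, 0.0, -1.0]]
wrist_force: [-0.1, 0.4, 0.1]
grip_width: 0.0003
gripper_force: 0.2
```

Call:
carry_out --pt "0 -0.3 0 0 0 0 255" --pt "0 -0.6 0 0 0 0 255" --pt "0 -0.9 0 0 0 0 255" --pt "0 -1.1 0 0 0 0 255" --pt "0 -1.1 0 0 0 0 255"

```text
clock: 37.3
eef_pos: [0.5956, 0.0487, 0.1578]
ee_rot: [[0.993, 0.116, -0.0], [0.116, -0.993, 0.0], [-0.0, -0.0, -1.0]]
wrist_force: [-0.4, -0.3, -0.6]
grip_width: 0.0003
gripper_force: 0.0
```

Call:
carry_out --pt "0 -0.2 0 0 0 0 255" --pt "0 -0.4 0 0 0 0 255" --pt "0 -0.4 0 0 0 0 255"

```text
clock: 37.6
eef_pos: [0.5953, 0.0522, 0.1578]
ee_rot: [[0.993, 0.115, 0.0], [0.115, -0.993, -0.0], [-0.0, 0.0, -1.0]]
wrist_force: [-0.6, -0.7, -0.2]
grip_width: 0.0001
gripper_force: 0.1
```

Call:
carry_out --pt "0 -0.2 0 0 0 0 255" --pt "0 -0.4 0 0 0 0 255" --pt "0 -0.4 0 0 0 0 255"

```text
clock: 37.9
eef_pos: [0.5952, 0.053, 0.1578]
ee_rot: [[0.994, 0.113, 0.0], [0.113, -0.994, -0.004], [-0.0, 0.004, -1.0]]
wrist_force: [1.1, -7.2, 0.7]
grip_width: -0.0
gripper_force: 3.9
```

Call:
carry_out --pt "0 -0.2 0 0 0 0 255" --pt "0 -0.4 0 0 0 0 255" --pt "0 -0.4 0 0 0 0 255"

```text
clock: 38.2
eef_pos: [0.5951, 0.0535, 0.1578]
ee_rot: [[0.994, 0.111, 0.0], [0.111, -0.994, -0.008], [-0.001, 0.008, -1.0]]
wrist_force: [2.1, -14.5, 1.3]
grip_width: -0.0001
gripper_force: 7.4
```

The keeper is against its stop. Retreat and check.

Call:
carry_out --pt "0 0.8 0 0 0 0 255" --pt "0 1.6 0 0 0 0 255" --pt "0 2 -4 0 0 0 255" --pt "0 2 -8 0 0 0 255" --pt "-5 0 -10 0 0 0 255" --pt "-10 -3 -10 0 0 0 255" --pt "-16.8 -6.6 -10 0 0 0 255" --pt "-16.8 -6.6 -10 0 0 0 255" --pt "-16.8 -6.6 -10 0 0 0 255" --pt "-16.8 -6.6 -10 0 0 0 255"

```text
clock: 39.2
eef_pos: [0.4196, 0.1072, 0.2584]
ee_rot: [[0.993, 0.118, 0.001], [0.118, -0.993, 0.0], [0.001, -0.0, -1.0]]
wrist_force: [0.8, -0.2, -0.3]
grip_width: 0.0003
gripper_force: 0.0
```

Run:
```python
from h import *
s=readout.state(); print(s["clock"],s["eef_pos"],s["wrist_force"]); print(totool((.4198,.1042,.1327),s))
im=optics.snapshot("wrist"); a=optics.snapshot("scene")
cv2.imwrite("pics/f1.png",np.hstack([cv2.resize(im,(400,300)),cv2.resize(a[200:440,150:470],(400,300))]))
```

```text
39.2 [0.4196 0.1072 0.2584] [ 0.7905 -0.2178 -0.3437]
[-0.03    0.2962 12.5707]
```

View pics/f1.png

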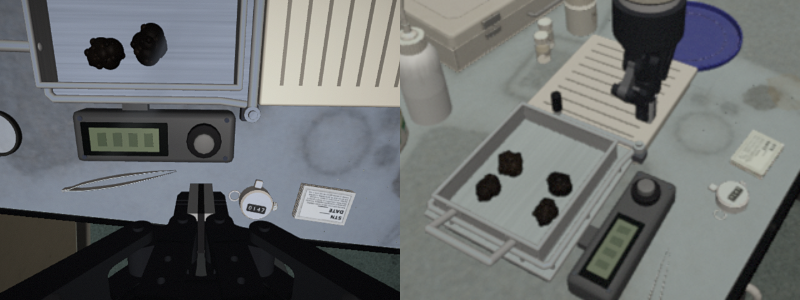

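The keeper lies across behind the pan, which sits home with four nodules; the lid is empty. Press the key to weigh.

Call:
carry_out --pt "0 0.2 4 0 0 0 255" --pt "0 0.2 8 0 0 0 255" --pt "0 0.2 10.5 0 0 0 255" --pt "0 0.2 12 0 0 0 255" --pt "0 0.2 12.4 0 0 0 255" --pt "0 0.2 12.6 0 0 0 255" --pt "0 0.2 12.8 0 0 0 255" --pt "0 0.2 13 0 0 0 255" --pt "0 0.2 13 0 0 0 255"

```text
clock: 40.2
eef_pos: [0.4205, 0.1043, 0.1287]
ee_rot: [[0.993, 0.115, 0.001], [0.115, -0.993, -0.0], [0.001, 0.0, -1.0]]
wrist_force: [-2.0, -0.9, 4.3]
grip_width: -0.0
gripper_force: 2.1
```

Call:
carry_out --pt "0 0 0.1 0 0 0 255" --pt "0 0 0.1 0 0 0 255" --pt "0 0 0.1 0 0 0 255" --pt "0 0 0.1 0 0 0 255"

```text
clock: 40.6
eef_pos: [0.4205, 0.1043, 0.1285]
ee_rot: [[0.993, 0.115, 0.002], [0.115, -0.993, -0.001], [0.002, 0.001, -1.0]]
wrist_force: [-4.6, -2.8, 15.2]
grip_width: -0.0
gripper_force: 7.6
```

Bottomed again at the same height (0.1285). Retreat.

Call:
carry_out --pt "0 0 -2 0 0 0 255" --pt "0 0 -6 0 0 0 255" --pt "0 0 -11 0 0 0 255" --pt "0 0 -15 0 0 0 255" --pt "0 0 -17 0 0 0 255" --pt "0 0 -17 0 0 0 255" --pt "0 0 -17 0 0 0 255"

```text
clock: 41.3
eef_pos: [0.4202, 0.1044, 0.2972]
ee_rot: [[0.993, 0.115, 0.002], [0.115, -0.993, 0.0], [0.002, 0.0, -1.0]]
wrist_force: [-0.7, -0.3, 0.2]
grip_width: -0.0001
gripper_force: 0.0
```

```bash
python3 -c "
from h import *
s=readout.state(); print(s['clock'],s['eef_pos'],s['wrist_force'])
print(manip.finish_job())"
```

```text
41.3 [0.4202 0.1044 0.2972] [-0.7171 -0.333   0.227 ]
the job is handed in; nothing more can be done
None
```

The job is handed in at 41 s with no verdict returned: scale zeroed, all four nodules in the pan, pan drawn home against the far stop (tilted about 6° at the step), retaining arm shut after the grip slipped on its knob and a push finished it, and the key pressed right down again to weigh.

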